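# Index the loupe carriage to the next hole and seat the loupe

### The job

On the print examination stage, lift the spring plunger knob of the carriage, slide the carriage along to the very next hole and let the pin snap fully home there, feeling for the hole and never forcing the pin hard sideways. Then stand the black loupe upright, fully down in the round seat of the carriage and leave it there, without disturbing the tin, the jar or the tweezers.

Things in the scene. Friction and masses are not known exactly. Their poses are not given: they have to be found in the camera images.
- rail: fixed grey stage, base plate 160 x 250 x 10 mm, with two guide rails, a steel hole strip between them (top 20 mm above the table) and a white card. Origin: on the table, straight under the pin when the carriage is parked; +y = slide direction towards the next holes; the plate reaches from y = -75 to +175 mm and x = -125 to +35 mm. Its place and yaw vary
- carriage (a joint): position of the aluminium carriage (block 58 x 42 mm, top 42 mm above the table) along the stage's +y, m; 0 = parked in the first hole, end of travel 0.108. The next hole lies somewhere from 0.034 to 0.054 (the strip is adjustable: differs each time, not reported), the one after it 0.044 further. Friction about 3 N, plus 2 N while the pin drags on the strip
- plunger (a joint): lift of the spring plunger, m: 0 = pin home, about 0.008 = tip resting on the strip, 0.014 = end of lift. It leaves a hole above 0.0085. The spring pushes down with 4 N at 0, 8 N at 0.014. Let go on the bare strip, the pin rides on it; pushed on by knob or block, it drops by itself into the hole it comes over and blocks the carriage
- knob (a point): centre of the black ribbed round plunger knob, 25 mm in diameter, 24 mm tall, upright, on top of the carriage; 67 mm above the table when the pin is home; its underside is 13 mm above the carriage block. It lifts straight up and can be gripped from above. Moves with the carriage
- lock_pin: the steel pin under the knob, 8 mm in diameter flat-ended with a rounded rim, for holes 10 mm wide; origin at its tip. Forced against a hole edge with more than 25 N it is damaged
- seat (a point): centre of the seat floor: a black ring on the robot's side of the carriage (stage -x), 78 mm from the knob axis, inner diameter 50 mm, rim 7 mm above its floor, floor 31 mm above the table, open on top. Moves with the carriage
- loupe: loose black round stand loupe, ribbed, 43 mm in diameter, 32 mm tall, 0.05 to 0.11 kg, standing on the table right of the stage, in a row with the tin and the jar, in any order; origin at the centre of its underside, z up. Hold it by its upper part: fingers that reach lower than 7 mm above its underside hit the seat rim
- tin: bystander: low metal tin with a lid, 44 mm in diameter, 16 mm tall; origin at the centre of its underside
- jar: bystander: powder jar with a black cap, 49 mm in diameter, 50 mm tall; origin at the centre of its underside
- tweezers: bystander: steel tweezers lying on the table beyond the stage, 132 x 16 x 10 mm; origin at the centre of their underside
Not all that is in view belongs to the job. Leave any green or turquoise look-alike of the loupe alone.

How it is judged:
By the outcome, as a careful person would: the job done as asked, in the order asked, and still so for the second after the job is handed in, with the robot touching nothing.
It also fails if it takes over 64 s, if anything falls off the work surface, if the arm or the gripper's body presses on something with over 40 N, if the wrist force passes 120 N, or if a joint passes its speed limit or range.

### The arm

A 6-joint arm with a two-finger parallel gripper is mounted at the origin on a cart in front of the work surface, level with it; the furniture and walls round the work are solid. World frame = base frame: x ahead of the robot, y to its left, z up, the work surface at z = 0. Lengths are in m, angles in rad, forces in N, time in s.
With the tool pointing down it reaches from about 0.375 to 0.975 m from the base axis. Payload 3.8 kg.
Tool frame: the origin (TCP) lies between the finger pads; the fingertips stand 14 mm ahead of it and the grasp point (between the pads) lies 5 mm behind it; z points along the fingers, y is the line along which they close (so a half turn about z gives the same grasp; the last joint's range is limited). The gripper opens to 85 mm and grips with 20 to 120 N. Pads are 22 mm wide; open, the fingers measure 114 mm over their backs; the gripper's body (76 mm by 85 mm) begins 54 mm behind the grasp point. The pads swing forward as they close: fully open they stand 13 mm farther back than shut.
Start: joints at [1.225, 0.264, 1.604, -0, 1.274, -0.037], TCP at [0.205, 0.643, 0.245] pointing down, gripper open.
Joint ranges: [-2.63, 2.63], [-0.94, 2.18], [0.31, 2.57], [-1.31, 4.45], [0, 2.66], [-2.55, 2.55]. Speed limits (rad/s): [2.57, 2.57, 3.14, 3.14, 3.14, 3.14].

### API

Orientations are given as a unit quaternion [w, x, y, z].
In Python, from plant import readout, imaging, order, finder gives the robot as it stands.
- The arm moves only by the tool carry_out, never from a script. Its argument "steps" is a list that holds one entry, the list of rows, each a list of 5 numbers: the shift along the tool's x, y, z in m, then the turn about the tool's z in degrees, then the gripper command: -1 is shut, 1 is fully open, values between are in proportion. In form: [[[dx, dy, dz, roll, claw], ...]]. A call has 1 to 12 rows; each row shifts and turns the commanded pose from where the row before left it, along the tool's axes as they then stand; what a row does not reach is not made up. A row lasts 1/8 s, in which the tool goes at most 62.5 mm and 10.7 degrees, less where a joint would pass 70% of its speed; a pose out of reach is approached as far as the arm can. A call with a gripper value outside its range is refused whole. The fingers move at their own pace and stop on an object; the grip force is fixed at half the most. Time passes only in rows, so rows that do not move let the fingers close. It gives the time, the measured TCP pose, the force, the opening and the grip force at its end, in the units of the state.
- readout.sense(): the state, without advancing time (a new reading comes with each control period).
- imaging.read_camera(name): name is "scene" or "top"; returns (picture, depth): 420x560x3 uint8, blue, green, red; 420x560 float32, m along the optical axis (not along the pixel's ray), 0 where there is no reading.
- imaging.camera_info(name): a dict with "fx", "fy", "cx", "cy" (pixels), "eye" and "rotation" of the camera in the world. Camera axes: x right, y down, z forward; pixel columns grow to the right and rows downward; lengths in m; the calibration is good to about 2 mm. A picture is of the moment at which its call begins. camera_info takes no time and is no camera call.
- order.hand_in(): hands the job in; it is judged then, once.
Trained networks look in the newest picture that a camera, given by its name, has taken for a name from the list of things; names that differ only in an ending like _2 or _b are one class to them, and where a whole thing is asked for, a point or a joint stands for the part that bears it (a point fixed in the world has none). Each returns a list of dicts, best first, with "p" (0 to 1); they miss things now and then, are a little off and sometimes report something else, mostly with a low value. They report only what shows in the picture. A call takes as long as a camera call. They do not tell look-alikes from the thing itself.
- finder.spot_in(camera, name): "point" ([row, column] in pixels, amid what is visible of it).
- finder.place_of(camera, name): "point" ([row, column] in pixels: a listed point, or the origin of a listed thing).
The state is a dict: "clock": time; "qpos": joint angles; "joint_vel": joint speeds; "joint_efforts": joint torques, N m; "ee_pos": TCP position; "eef_rot": TCP orientation; "ft_force": force on the tool from outside, world axes, zero at the start; "torque": the same for the moment, N m; "grip_width": opening from 0.0 (shut) to 1.0 (fully open); "grip_force": force on a finger pad.
Only numpy, scipy, OpenCV 4.12 (cv2) and the standard library are available. Lean on these libraries where they do the work, as an engineer would, in place of code of your own. Each camera call takes 0.05 s, during which the arm holds its last target. There are 200 camera calls.

## Working session

There is one attempt and no reset: what is moved stays moved. The work goes in short steps, Python scripts to look and compute and a tool call to move; the robot and the scene stay as the last step left them, time stands still between calls to the robot, and variables do not carry over. Pictures are saved under pics/ and viewed, at most 10 in all, crops included, and the job is handed in when it is done.

Besides the shell and the picture viewer there is one more tool, called after "Emit:" by a JSON object that holds its "op" and its "data", one argument or row to a line. carry_out: Moves the arm, as the interface text tells. Its arguments: {"type":"object","properties":{"steps":{"type":"array"}},"required":["steps"]}

```bash
mkdir -p pics
cat > h.py <<'E'
import numpy as np, cv2
from plant import readout, imaging, order, finder
def ray(cam,p):
    c=imaging.camera_info(cam); d=np.array([(p[1]-c["cx"])/c["fx"],(p[0]-c["cy"])/c["fy"],1.])
    return np.array(c["eye"]),np.array(c["rotation"]).reshape(3,3)@d
def atz(cam,p,z):
    e,d=ray(cam,p); return e+d*(z-e[2])/d[2]
def look(z):
    for cam in("top","scene"):
        for n in z:
            for r in finder.place_of(cam,n)[:2]:
                print(cam,n,round(r["p"],2),np.round(r["point"]),np.round(atz(cam,r["point"],z[n]),4))
E
python3 - <<'E'
from h import *
for c in("top","scene"):
    im,d=imaging.read_camera(c); cv2.imwrite(f"pics/{c}0.png",im)
    i=imaging.camera_info(c); print(c,i["eye"],i["fx"])
look(dict(rail=0,knob=.067,seat=.031,loupe=0,tin=0,jar=0,tweezers=0))
print(readout.sense())
E
```

```text
top [ 0.33697245 -0.17830828  1.29479378] 521.4645762064953
scene [-0.07583096 -0.55644031  0.59661351] 510.83038135406855Traceback (most recent call last):
  File "<stdin>", line 5, in <module>
  File "h.py", line 12, in look
    print(cam,n,round(r["p"],2),np.round(r["point"]),np.round(atz(cam,r["point"],z[n]),4))
                                                              ~~~^^^^^^^^^^^^^^^^^^^^^
  File "h.py", line 7, in atz
    e,d=ray(cam,p); return e+d*(z-e[2])/d[2]
        ~~~^^^^^^^
  File "h.py", line 5, in ray
    return np.array(c["eye"]),np.array(c["rotation"]).reshape(3,3)@d
                              ~~~~~~~~~~~~~~~~~~~~~~~~~~~~~~~^^^^^
ValueError: cannot reshape array of size 4 into shape (3,3)
```

View pics/top0.png

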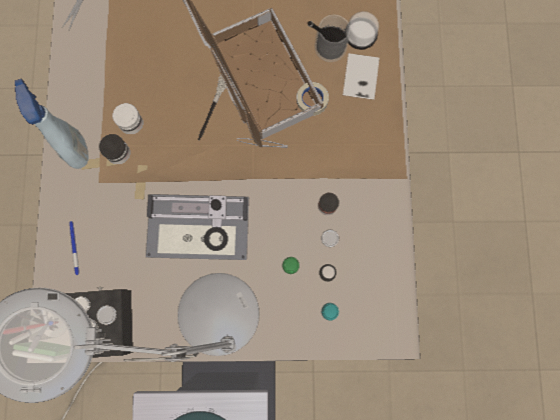

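View pics/scene0.png

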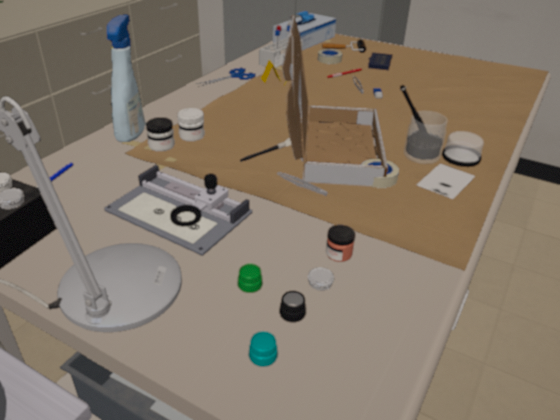

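Top view: knob at about (204,216), seat ring (238,215), black loupe (272,328), tin (238,330), jar (203,328). The green (265,291) and teal (312,330) caps are look-alikes. A lamp stands between robot and stage. The camera rotation is a quaternion, so I need to fix the helper.

```bash
sed -i 's/np.array(c\["rotation"\]).reshape(3,3)@d/Rot.from_quat(np.array(c["rotation"])[[1,2,3,0]]).as_matrix()@d/; 1a from scipy.spatial.transform import Rotation as Rot' h.py
python3 - <<'E'
from h import *
for c in("top","scene"):
    im,d=imaging.read_camera(c); np.save(f"{c}.npy",d)
look(dict(rail=0,knob=.067,seat=.031,loupe=0,tin=0,jar=0,tweezers=0))
im,d=imaging.read_camera("top")
# lamp and stage heights
i=imaging.camera_info("top")
for p in[(313,218),(345,200),(345,140),(343,228),(345,50),(272,328),(204,216),(225,90),(238,215),(265,291)]:
    e,v=ray("top",p); print(p,np.round(e+v*d[p],3))
# plate mask: height map 5-15 mm
R,C=np.mgrid[0:420,0:560]; q=Rot.from_quat(np.array(i["rotation"])[[1,2,3,0]]).as_matrix()
P=np.stack([(C-i["cx"])/i["fx"],(R-i["cy"])/i["fy"],np.ones(R.shape)],-1)*d[...,None]@q.T+i["eye"]
sub=(slice(185,268),slice(135,258)); m=((P[sub][...,2]>.006)&(P[sub][...,2]<.07)).astype(np.uint8)
print(cv2.boundingRect(m), m.sum())
pts=P[sub][m>0][:,:2].astype(np.float32)*1000; print("rect",cv2.minAreaRect(pts))
s=readout.sense(); print({k:np.round(v,4) for k,v in s.items()})
cv2.imwrite("pics/crop0.png",cv2.resize(im[180:340,130:360],None,fx=3.4,fy=3.4,interpolation=cv2.INTER_CUBIC))
E
```

```text
top rail 0.85 [209. 219.] [ 0.5912 -0.0397  0.    ]
top knob 0.65 [203. 216.] [ 0.5918 -0.04    0.067 ]
top seat 0.66 [238. 220.] [ 0.5127 -0.0465  0.031 ]
top loupe 0.75 [264. 289.] [ 0.4494 -0.2158  0.    ]
top loupe 0.52 [309. 328.] [ 0.3408 -0.3098  0.    ]
top tin 0.75 [240. 329.] [ 0.5086 -0.316   0.    ]
top tin 0.5 [142. 263.] [ 0.7668 -0.1522  0.    ]
top jar 0.57 [205. 326.] [ 0.599  -0.3113  0.    ]
top tweezers 0.47 [144. 265.] [ 0.7606 -0.1578  0.    ]
scene rail 0.57 [211. 214.] [ 0.5877 -0.0447  0.    ]
scene knob 0.51 [178. 210.] [ 0.5998 -0.0317  0.067 ]
scene seat 0.9 [214. 187.] [ 0.5177 -0.0364  0.031 ]
scene seat 0.68 [285. 320.] [ 0.4794 -0.3325  0.031 ]
scene loupe 0.8 [312. 291.] [ 0.4297 -0.3081  0.    ]
scene loupe 0.79 [285. 250.] [ 0.4464 -0.2206  0.    ]
scene tin 0.64 [284. 321.] [ 0.5127 -0.3198  0.    ]
scene tweezers 0.54 [184. 301.] [ 0.7703 -0.146   0.    ]
scene tweezers 0.52 [216. 184.] [ 0.5443 -0.0053  0.    ]
(313, 218) [ 0.333 -0.045  0.035]
(345, 200) [ 0.269 -0.026  0.199]
(345, 140) [ 0.259  0.146 -0.001]
(343, 228) [ 0.266 -0.073  0.083]
(
[... 175 characters left out ...]
[ 0.445 -0.22   0.033]
(0, 0, 123, 83) 6230
rect ((548.5731811523438, 17.202850341796875), (308.81756591796875, 207.73086547851562), 89.52281188964844)
{'clock': np.float64(1.0), 'qpos': array([ 1.2251,  0.2639,  1.604 ,  0.    ,  1.2737, -0.0369]), 'joint_vel': array([-0.0016, -0.001 ,  0.0014, -0.0002,  0.0014, -0.0009]), 'joint_efforts': array([ 1.00000e-04, -5.15060e+01, -3.67746e+01,  1.00000e-04,
        6.00000e-04, -0.00000e+00]), 'ee_pos': array([0.2051, 0.6431, 0.2453]), 'eef_rot': array([-0.    ,  0.1538,  0.9881,  0.    ]), 'ft_force': array([ 0.0133, -0.2471,  0.5178]), 'torque': array([ 0.0332, -0.025 ,  0.0009]), 'grip_force': np.float64(0.0), 'grip_width': np.float64(1.0031)}
```

View pics/crop0.png

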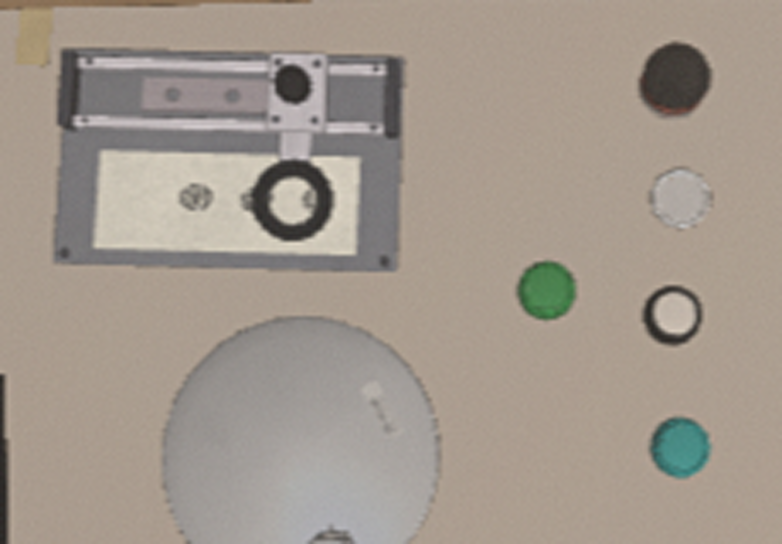

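Crop: holes show on the strip at crop (96,233) and (94,172), the seat ring at (200,293) and the loupe ring at (315,673). Next I'll refine these numbers and check the lamp's height along the swing path.

Run:
```python
from h import *
im,_=imaging.read_camera("top")
f=lambda r,c:(180+r/3.4-.35,130+c/3.4-.35)
for n,p,z in[("hole1",(96,233),.02),("hole2",(94,172),.02),("knob",(84,293),.079),("seat",(200,292),.038),("loupe",(315,673),.032),("cBL",(262,55),.01),("cBR",(270,397),.01),("cTR",(57,403),.01),("cTL",(48,62),.01),("jar",(77,676),.05),("tin",(197,681),.016),("green",(290,547),.03)]:
    print(n,np.round(atz("top",f(*p),z),4))
g=cv2.cvtColor(im,cv2.COLOR_BGR2GRAY)
for n,(r,c),z in[("knob",(204,216),.079),("seat",(238,215),.038),("loupe",(272,328),.032)]:
    w=g[r-18:r+18,c-18:c+18]; m=(w<75).astype(np.uint8)
    k,l,s,ce=cv2.connectedComponentsWithStats(m); j=1+np.argmax(s[1:,4]); x,y,ww,hh,a=s[j]
    print(n,s[j],np.round(atz("top",(r-18+y+(hh-1)/2,c-18+x+(ww-1)/2),z),4))
for c in("top","scene"):
    i=imaging.camera_info(c); d=np.load(c+".npy"); R,C=np.mgrid[0:420,0:560]; q=Rot.from_quat(np.array(i["rotation"])[[1,2,3,0]]).as_matrix()
    P=np.stack([(C-i["cx"])/i["fx"],(R-i["cy"])/i["fy"],np.ones(R.shape)],-1)*d[...,None]@q.T+i["eye"]
    P=P[d>0]
    for x0 in np.arange(.15,.85,.1):
        print(c,round(x0,2),[round(float(P[(abs(P[:,0]-x0-.05)<.05)&(abs(P[:,1]-y0-.05)<.05)][:,2].max(initial=-1)),2) for y0 in np.arange(-.4,.7,.1)])
```

```text
hole1 [0.5905 0.009  0.02  ]
hole2 [0.5924 0.0537 0.02  ]
knob [ 0.587  -0.0414  0.079 ]
seat [ 0.5108 -0.0371  0.038 ]
loupe [ 0.427  -0.3078  0.032 ]
cBL [0.4708 0.1373 0.01  ]
cBR [ 0.4629 -0.1107  0.01  ]
cTR [ 0.6209 -0.1149  0.01  ]
cTL [0.6298 0.1378 0.01  ]
jar [ 0.5958 -0.3127  0.05  ]
tin [ 0.5137 -0.3176  0.016 ]
green [ 0.4457 -0.2186  0.03  ]
knob [13 13 10 11 83] [ 0.5879 -0.0406  0.079 ]
seat [  7   7  23  23 234] [ 0.512  -0.0358  0.038 ]
loupe [10 10 15 17 63] [ 0.4277 -0.3064  0.032 ]
top 0.15 [0.01, 0.01, 0.01, 0.06, 0.32, 0.31, 0.32, 0.32, -1.0, -1.0, -1.0]
top 0.25 [0.04, 0.03, 0.04, 0.34, 0.35, 0.36, 0.33, 0.33, -1.0, -1.0, -1.0]
top 0.35 [0.04, 0.04, 0.03, 0.04, 0.04, 0.31, 0.33, 0.33, 0.01, -1.0, -1.0]
top 0.45 [0.02, 0.04, 0.02, 0.04, 0.02, 0.02, 0.01, 0.02, 0.01, -1.0, -1.0]
top 0.55 [0.06, 0.06, 0.04, 0.08, 0.03, 0.04, 0.01, 0.01, 0.01, -1.0, -1.0]
top 0.65 [0.01, 0.01, 0.27, 0.02, 0.02, 0.07, 0.13, 0.28, 0.01, -1.0, -1.0]
top 0.75 [0.05, 0.06, 0.28, 0.28, 0.02, 0.07, 0.11, 0.28, 0.01, -1.0, -1.0]
scene 0.15 [0.0, 0.0, 0.0, 0.06, 0.32, 0.02, -0.2, -1.0, -1.0, -1.0, -1.0]
scene 0.25 [0.03, 0.03, 0.03, 0.34, 0.35, 0.1, 0.1, -0.22, -1.0, -1.0, -1.0]
scene 0.35 [0.03, 0.04, 0.03, 0.04, 0.03, 0.1, 0.1, 0.08, -1.0, -1.0, -1.0]
scene 0.45 [0.02, 0.03, 0.01, 0.04, 0.01, 0.01, 0.01, 0.01, 0.0, -0.87, -0.87]
scene 0.55 [0.05, 0.05, 0.04, 0.08, 0.03, 0.04, 0.0, 0.01, 0.0, -1.0, -0.87]
scene 0.65 [0.01, 0.01, 0.27, 0.01, 0.01, 0.07, 0.13, 0.27, 0.0, -1.0, -1.0]
scene 0.75 [0.05, 0.05, 0.28, 0.28, 0.02, 0.07, 0.1, 0.28, 0.0, -1.0, -1.0]
```

```bash
cat >> h.py <<'E'
def state():
    s=readout.sense(); R=Rot.from_quat(np.array(s["eef_rot"])[[1,2,3,0]]).as_matrix()
    return np.r_[s["ee_pos"],np.degrees(np.arctan2(R[1,1],R[0,1]))],s
def plan(wps,claw=1.,start=None):
    """wps: (x,y,z,yaw of tool y in deg); prints rows in the tool frame"""
    p=state()[0] if start is None else np.array(start,float); out=[]
    for w in wps:
        w=np.array(w,float); d=w-p; d[3]=(d[3]+180)%360-180
        n=int(np.ceil(max(np.linalg.norm(d[:3])/.058,abs(d[3])/10.2,1)))
        for k in range(n):
            d=w-p; d[3]=(d[3]+180)%360-180; d/=n-k
            a=np.radians(p[3]); y=np.array([np.cos(a),np.sin(a)]); x=np.array([-y[1],y[0]])
            r=[round(x@d[:2],4),round(y@d[:2],4),round(-d[2],4),round(-d[3],1),claw]; out.append([float(v) for v in r])
            p[:2]+=x*r[0]+y*r[1]; p[2]-=r[2]; p[3]-=r[3]
    print(len(out)); print(out); return p
E
python3 -c "
from h import *
plan([(.50,.40,.32,40),(.59,.15,.3,10),(.588,-.041,.15,-2)])"
```

```text
17
[[-0.0507, -0.0203, -0.0107, 4.6, 1.0], [-0.0521, -0.0161, -0.0107, 4.6, 1.0], [-0.0533, -0.0119, -0.0107, 4.6, 1.0], [-0.054, -0.0076, -0.0107, 4.6, 1.0], [-0.0545, -0.0033, -0.0106, 4.6, 1.0], [-0.0546, 0.0011, -0.0107, 4.7, 1.0], [-0.0543, 0.0056, -0.0106, 4.6, 1.0], [-0.0499, -0.0183, 0.004, 6.0, 1.0], [-0.0515, -0.013, 0.004, 6.0, 1.0], [-0.0526, -0.0076, 0.004, 6.0, 1.0], [-0.0531, -0.0021, 0.004, 6.0, 1.0], [-0.053, 0.0035, 0.004, 6.0, 1.0], [-0.0376, -0.007, 0.03, 2.4, 1.0], [-0.0378, -0.0055, 0.03, 2.4, 1.0], [-0.038, -0.0039, 0.03, 2.4, 1.0], [-0.0381, -0.0022, 0.03, 2.4, 1.0], [-0.0382, -0.0007, 0.03, 2.4, 1.0]]
```

Emit:
{"op": "carry_out", "data": {
  "steps": [
    [[-0.051,-0.02,-0.011,4.6,1],[-0.052,-0.016,-0.011,4.6,1],[-0.053,-0.012,-0.011,4.6,1],[-0.054,-0.008,-0.011,4.6,1],[-0.054,-0.003,-0.011,4.6,1],[-0.055,0.001,-0.011,4.7,1],[-0.054,0.006,-0.011,4.6,1],[-0.05,-0.018,0.004,6,1],[-0.052,-0.013,0.004,6,1],[-0.053,-0.008,0.004,6,1],[-0.053,-0.002,0.004,6,1],[-0.053,0.004,0.004,6,1]]
  ]
}}

```text
clock: 2.55
ee_pos: [0.5912, 0.1485, 0.3024]
eef_rot: [0.0, 0.644, 0.765, 0.0]
ft_force: [-0.1, -0.1, -0.1]
grip_width: 1.004
grip_force: 0.0
```

```bash
python3 -c "
from h import *
p,s=state();print(p,s['ft_force'],s['clock'],s['qpos'])
plan([(.588,-.0405,.115,-2),(.588,-.0405,.063,-2)])"
```

```text
[0.59116115 0.14851247 0.30237112 9.80921535] [-0.0932187  -0.13196198 -0.07594252] 2.55 [2.05226960e-01 1.10617128e-01 1.67958495e+00 7.23027108e-05
 1.35085580e+00 3.40080761e-02]
6
[[-0.0371, -0.0071, 0.0375, 2.4, 1.0], [-0.0374, -0.0055, 0.0375, 2.4, 1.0], [-0.0376, -0.0039, 0.0375, 2.3, 1.0], [-0.0378, -0.0024, 0.0374, 2.4, 1.0], [-0.0378, -0.0008, 0.0375, 2.3, 1.0], [0.0, -0.0, 0.052, 0.0, 1.0]]
```

Emit:
{"op": "carry_out", "data": {
  "steps": [
    [[-0.037,-0.007,0.0375,2.4,1],[-0.0375,-0.0055,0.0375,2.4,1],[-0.0375,-0.004,0.0375,2.3,1],[-0.038,-0.0025,0.0375,2.4,1],[-0.038,-0.001,0.0375,2.3,1],[0,0,0.026,0,1],[0,0,0.026,0,1],[0,0,0,0,-0.2],[0,0,0,0,-0.25],[0,0,0,0,-0.25],[0,0,0,0,-0.25]]
  ]
}}

```text
clock: 3.92
ee_pos: [0.589, -0.0391, 0.0641]
eef_rot: [0.001, 0.718, 0.696, 0.001]
ft_force: [0.7, -0.0, 0.1]
grip_width: 0.375
grip_force: 0.0
```

```bash
python3 -c "
from h import *
p,s=state();print(p,s['ft_force'],s['clock'],s['grip_width'])
for c in('scene','top'):
    im,d=imaging.read_camera(c)
    if c=='scene': cv2.imwrite('pics/s1.png',cv2.resize(im[120:270,90:290],None,fx=3.5,fy=3.5))
"
```

```text
[ 0.5889727  -0.03909993  0.06414909 -1.77625656] [ 0.6676592  -0.012231    0.14832058] 3.925 0.37507202777136806
```

View pics/s1.png

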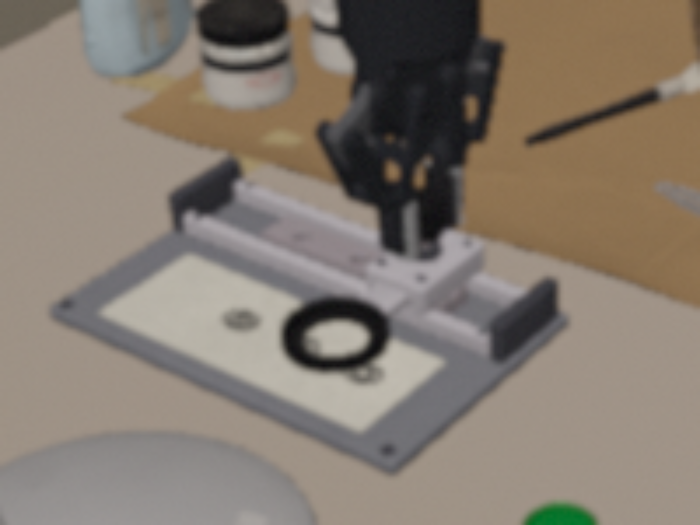

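The fingers straddle the knob (crop about (240,430)) just above the block, so I'll close them.

Emit:
{"op": "carry_out", "data": {
  "steps": [
    [[0,0,0,0,-0.45],[0,0,0,0,-0.6],[0,0,0,0,-1],[0,0,0,0,-1],[0,0,0,0,-1]]
  ]
}}

```text
clock: 4.65
ee_pos: [0.5896, -0.0392, 0.0638]
eef_rot: [0.001, 0.718, 0.696, 0.001]
ft_force: [6.1, 0.6, 4.9]
grip_width: 0.273
grip_force: 58.8
```

Emit:
{"op": "carry_out", "data": {
  "steps": [
    [[0,0,-0.003,0,-1],[0,0,-0.003,0,-1],[0,0,-0.003,0,-1],[0,0,-0.003,0,-1],[0,0,0,0,-1]]
  ]
}}

```text
clock: 5.28
ee_pos: [0.5894, -0.0392, 0.0739]
eef_rot: [0.001, 0.718, 0.696, 0.001]
ft_force: [10.6, 1.6, -8.0]
grip_width: 0.271
grip_force: 59.2
```

Emit:
{"op": "carry_out", "data": {
  "steps": [
    [[0.001,0,0,0,-1],[0.001,0,0,0,-1],[0.001,0,0,0,-1],[0,0,0,0,-1]]
  ]
}}

```text
clock: 5.78
ee_pos: [0.5895, -0.0371, 0.0737]
eef_rot: [0.002, 0.718, 0.696, 0.001]
ft_force: [9.7, -3.0, -8.0]
grip_width: 0.274
grip_force: 59.2
```

Emit:
{"op": "carry_out", "data": {
  "steps": [
    [[0.001,0,0,0,-1],[0.001,0,0,0,-1],[0.001,0,0,0,-1],[0,0,0,0,-1]]
  ]
}}

```text
clock: 6.28
ee_pos: [0.5895, -0.0342, 0.0736]
eef_rot: [0.002, 0.718, 0.696, 0.001]
ft_force: [11.3, -4.0, -7.6]
grip_width: 0.275
grip_force: 59.2
```

Emit:
{"op": "carry_out", "data": {
  "steps": [
    [[0.002,0,0,0,-1],[0.004,0,0,0,-1],[0.004,0,0,0,-1],[0.004,0,0,0,-1],[0.004,0,0,0,-1],[0.004,0,0,0,-1],[0.004,0,0,0,-1],[0.003,0,0,0,-1],[0.002,0,0,0,-1],[0.001,0,0,0,-1],[0,0,0,0,-1]]
  ]
}}

```text
clock: 7.65
ee_pos: [0.5906, -0.0022, 0.0737]
eef_rot: [0.002, 0.718, 0.696, 0.001]
ft_force: [10.3, -2.6, -7.8]
grip_width: 0.275
grip_force: 59.2
```

```bash
python3 -c "
from h import *
im,d=imaging.read_camera('top'); cv2.imwrite('pics/t2.png',cv2.resize(im[185:275,135:260],None,fx=6,fy=6,interpolation=cv2.INTER_CUBIC))
p,s=state();print(p,s['ft_force'])
w=cv2.cvtColor(im,cv2.COLOR_BGR2GRAY)[225:255,180:235]; k,l,st,ce=cv2.connectedComponentsWithStats((w<75).astype(np.uint8)); print(st)
j=1+np.argmax(st[1:,4]);x,y,a,b,_=st[j];print(atz('top',(225+y+(b-1)/2,180+x+(a-1)/2),.038))
"
```

```text
[ 0.59060224 -0.00220328  0.0736622  -1.78090324] [10.0292442  -2.99287084 -7.53031464]
[[   0    0   55   30 1272]
 [   6    0   26   30  378]]
[0.50868936 0.00420811 0.038     ]
```

View pics/t2.png

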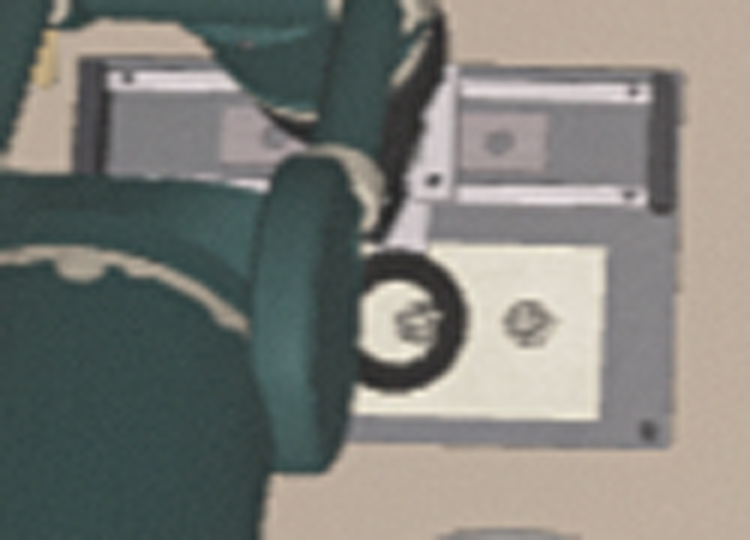

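The parked hole is visible at crop (140,500) and the hole after next at (137,272). They are 93 mm apart, so the next hole is at about 0.049. I'm at 0.037 now. I'll go to 0.041, release the knob, then turn the gripper 90° around it.

Emit:
{"op": "carry_out", "data": {
  "steps": [
    [[0.002,0,0,0,-1],[0.002,0,0,0,-1],[0,0,0.003,0,-1],[0,0,0,0,-0.2],[0,0,0,0,0.3],[0,0,0,0,1],[0,0,0,0,1],[0,0,0,0,1]]
  ]
}}

```text
clock: 8.7
ee_pos: [0.5892, 0.0029, 0.0718]
eef_rot: [-0.0, 0.718, 0.696, -0.0]
ft_force: [-1.2, -1.2, 0.0]
grip_width: 0.997
grip_force: 0.0
```

```bash
python3 -c "
from h import *
p,s=state();print(p,s['ft_force'])
x,y=p[0]+0,p[1]
plan([(p[0],p[1],.072,-92)])"
```

```text
[ 0.58915328  0.00289497  0.0718065  -1.78638446] [-1.15572549 -1.24551372  0.03959286]
9
[[0.0, 0.0, -0.0, 10.0, 1.0], [0.0, 0.0, -0.0, 10.0, 1.0], [0.0, 0.0, -0.0, 10.0, 1.0], [0.0, 0.0, -0.0, 10.0, 1.0], [0.0, 0.0, -0.0, 10.0, 1.0], [0.0, 0.0, -0.0, 10.1, 1.0], [0.0, 0.0, -0.0001, 10.0, 1.0], [0.0, 0.0, -0.0, 10.1, 1.0], [0.0, 0.0, -0.0001, 10.0, 1.0]]
```

Emit:
{"op": "carry_out", "data": {
  "steps": [
    [[0,0,0,10,1],[0,0,0,10,1],[0,0,0,10,1],[0,0,0,10,1],[0,0,0,10,1],[0,0,0,10,1],[0,0,0,10,1],[0,0,0,10,1],[0,0,0,10,1],[0,0.001,0.004,0,0],[0,0,0,0,-0.15],[0,0,0,0,-0.15]]
  ]
}}

```text
clock: 10.2
ee_pos: [0.5892, 0.0018, 0.0676]
eef_rot: [0.0, 1.0, -0.015, -0.0]
ft_force: [-0.0, -0.0, 0.0]
grip_width: 0.43
grip_force: 0.0
```

Emit:
{"op": "carry_out", "data": {
  "steps": [
    [[0,0,0,0,-0.15],[0,0,0,0,-0.15]]
  ]
}}

```text
clock: 10.45
ee_pos: [0.5894, 0.0018, 0.0679]
eef_rot: [0.0, 1.0, -0.015, 0.0]
ft_force: [0.2, 0.1, -0.3]
grip_width: 0.428
grip_force: 0.0
```

Emit:
{"op": "carry_out", "data": {
  "steps": [
    [[0,-0.001,0,0,-0.2],[0,-0.001,0,0,-0.2],[0,-0.001,0,0,-0.2],[0,-0.001,0,0,-0.2],[0,-0.001,0,0,-0.2],[0,-0.001,0,0,-0.2],[0,0,0,0,-0.2]]
  ]
}}

```text
clock: 11.32
ee_pos: [0.5895, 0.0075, 0.0677]
eef_rot: [0.0, 1.0, -0.016, -0.0]
ft_force: [0.3, -2.5, -0.8]
grip_width: 0.401
grip_force: 1.3
```

Emit:
{"op": "carry_out", "data": {
  "steps": [
    [[0,-0.001,0,0,-0.2],[0,-0.001,0,0,-0.2],[0,0,0,0,-0.2]]
  ]
}}

```text
clock: 11.7
ee_pos: [0.5895, 0.0094, 0.0676]
eef_rot: [0.0, 1.0, -0.016, -0.0]
ft_force: [-0.0, -2.8, -0.7]
grip_width: 0.397
grip_force: 2.0
```

Emit:
{"op": "carry_out", "data": {
  "steps": [
    [[0,-0.001,0,0,-0.2],[0,-0.001,0,0,-0.2],[0,0,0,0,-0.2]]
  ]
}}

```text
clock: 12.08
ee_pos: [0.5896, 0.0115, 0.0677]
eef_rot: [0.0, 1.0, -0.016, -0.0]
ft_force: [0.5, -3.9, -1.4]
grip_width: 0.4
grip_force: 2.3
```

Emit:
{"op": "carry_out", "data": {
  "steps": [
    [[0,-0.001,0,0,-0.2],[0,-0.0005,0,0,-0.2],[0,0,0,0,-0.2]]
  ]
}}

```text
clock: 12.45
ee_pos: [0.5895, 0.0138, 0.0677]
eef_rot: [-0.0, 1.0, -0.016, -0.0]
ft_force: [-0.7, -1.8, -1.2]
grip_width: 0.4
grip_force: 0.6
```

Emit:
{"op": "carry_out", "data": {
  "steps": [
    [[0,-0.0005,0,0,-0.2],[0,-0.0005,0,0,-0.2],[0,0,0,0,-0.2]]
  ]
}}

```text
clock: 12.82
ee_pos: [0.5895, 0.0142, 0.0677]
eef_rot: [0.0, 1.0, -0.016, -0.0]
ft_force: [-0.7, -1.7, -1.1]
grip_width: 0.403
grip_force: 1.4
```

Emit:
{"op": "carry_out", "data": {
  "steps": [
    [[0,-0.0005,0,0,-0.2],[0,-0.0005,0,0,-0.2],[0,0,0,0,-0.2]]
  ]
}}

```text
clock: 13.2
ee_pos: [0.5896, 0.0153, 0.0677]
eef_rot: [-0.0, 1.0, -0.016, -0.0]
ft_force: [-1.7, -1.7, -1.1]
grip_width: 0.401
grip_force: 1.4
```

```bash
python3 -c "
from h import *
im,d=imaging.read_camera('scene'); cv2.imwrite('pics/s2.png',cv2.resize(im[130:240,100:250],None,fx=5,fy=5,interpolation=cv2.INTER_CUBIC))
"
```

```text
(no output)
```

View pics/s2.png

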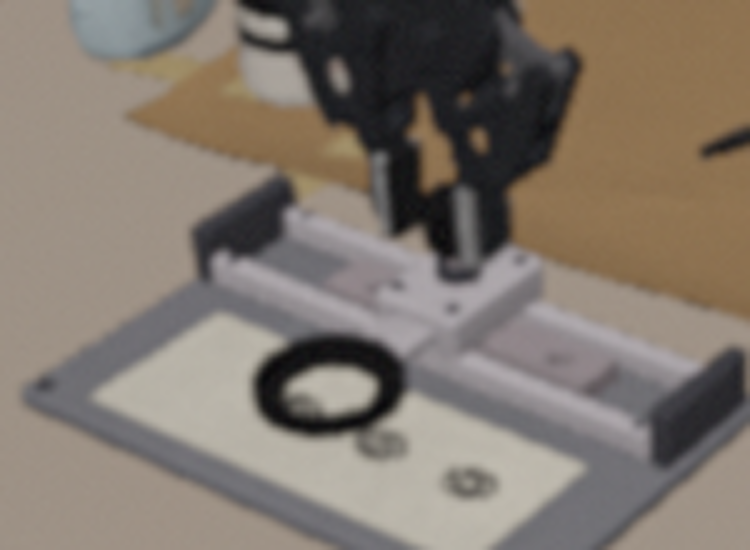

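The pin isn't clearly blocked yet and the force is low. I'll keep feeling forward in small steps.

Emit:
{"op": "carry_out", "data": {
  "steps": [
    [[0,-0.0005,0,0,-0.2],[0,-0.0005,0,0,-0.2],[0,0,0,0,-0.2]]
  ]
}}

```text
clock: 13.62
ee_pos: [0.5896, 0.0163, 0.0677]
eef_rot: [0.0, 1.0, -0.016, -0.0]
ft_force: [-1.8, -3.5, -1.8]
grip_width: 0.402
grip_force: 1.5
```

Emit:
{"op": "carry_out", "data": {
  "steps": [
    [[0,-0.0005,0,0,-0.2],[0,-0.0005,0,0,-0.2],[0,0,0,0,-0.2]]
  ]
}}

```text
clock: 14.0
ee_pos: [0.5896, 0.0167, 0.0677]
eef_rot: [0.001, 1.0, -0.016, -0.0]
ft_force: [-1.5, -5.8, -0.3]
grip_width: 0.4
grip_force: 2.8
```

Emit:
{"op": "carry_out", "data": {
  "steps": [
    [[0,-0.0005,0,0,-0.2],[0,0,0,0,-0.2]]
  ]
}}

```text
clock: 14.25
ee_pos: [0.5896, 0.0168, 0.0677]
eef_rot: [0.001, 1.0, -0.015, -0.0]
ft_force: [-1.4, -7.2, -1.6]
grip_width: 0.397
grip_force: 3.5
```

Emit:
{"op": "carry_out", "data": {
  "steps": [
    [[0,-0.0005,0,0,-0.2],[0,0,0,0,-0.2]]
  ]
}}

```text
clock: 14.5
ee_pos: [0.5896, 0.017, 0.0677]
eef_rot: [0.001, 1.0, -0.015, -0.0]
ft_force: [-1.4, -8.0, -0.8]
grip_width: 0.403
grip_force: 4.1
```

Blocked at about 8 N. I'll back off, open, rise and go over the loupe, then look at the knob from there.

```bash
python3 -c "
from h import *
plan([(.5896,.013,.0677,-92),(.588,.013,.125,-92),(.4275,-.307,.125,-92)],.6)"
```

```text
9
[[0.0001, 0.004, 0.0, 0.2, 0.6], [-0.0016, 0.0, -0.0573, 0.0, 0.6], [-0.0213, 0.0465, 0.0, 0.0, 0.6], [-0.0214, 0.0465, 0.0, 0.0, 0.6], [-0.0213, 0.0465, 0.0, 0.0, 0.6], [-0.0214, 0.0465, 0.0, 0.0, 0.6], [-0.0213, 0.0464, 0.0, 0.0, 0.6], [-0.0214, 0.0465, 0.0, 0.0, 0.6], [-0.0213, 0.0464, 0.0, 0.0, 0.6]]
```

Emit:
{"op": "carry_out", "data": {
  "steps": [
    [[0,0.003,0,0,-0.2],[0,0.001,0,0,0.3],[0,0,0,0,0.6],[-0.0015,0,-0.0575,0,0.6],[-0.0215,0.0465,0,0,0.6],[-0.0215,0.0465,0,0,0.6],[-0.0215,0.0465,0,0,0.6],[-0.0215,0.0465,0,0,0.6],[-0.0215,0.0465,0,0,0.6],[-0.0215,0.0465,0,0,0.6],[-0.0215,0.0465,0,0,0.6],[0,0,0,0,0.6]]
  ]
}}

```text
clock: 16.0
ee_pos: [0.4267, -0.3089, 0.1258]
eef_rot: [0.0, 1.0, -0.018, 0.001]
ft_force: [0.6, -0.1, -1.0]
grip_width: 0.795
grip_force: 0.0
```

```bash
python3 -c "
from h import *
p,s=state();print(p,s['ft_force'])
im,d=imaging.read_camera('top')
look(dict(knob=.067,seat=.031))
g=cv2.cvtColor(im,cv2.COLOR_BGR2GRAY)
for n,(r,c),z in[('knob',(204,196),.079),('seat',(238,195),.038)]:
    w=g[r-18:r+18,c-18:c+18]; m=(w<75).astype(np.uint8)
    k,l,s,ce=cv2.connectedComponentsWithStats(m); j=1+np.argmax(s[1:,4]); x,y,ww,hh,a=s[j]
    q=(r-18+y+(hh-1)/2,c-18+x+(ww-1)/2); print(n,s[j],q,np.round(atz('top',q,z),4))
    if n=='knob':
        R,C=int(q[0]),int(q[1]);e,v=ray('top',q);dd=d[R-1:R+2,C-1:C+2];print('top z',np.round(e[2]+v[2]*dd,4))
a=cv2.resize(im[185:275,135:260],None,fx=6,fy=6,interpolation=cv2.INTER_CUBIC)
im,d=imaging.read_camera('scene');b=cv2.resize(im[130:240,110:235],None,fx=6,fy=6,interpolation=cv2.INTER_CUBIC)
cv2.imwrite('pics/s3.png',cv2.resize(np.vstack([a,b]),None,fx=.5,fy=.5))
"
```

```text
[  0.42672509  -0.30889654   0.12577154 -92.05726942] [ 0.58259878 -0.14138357 -1.03312693]
top knob 0.69 [204. 195.] [0.5907 0.0099 0.067 ]
top seat 0.66 [237. 197.] [0.5153 0.0083 0.031 ]
scene knob 0.55 [169. 192.] [0.6077 0.0197 0.067 ]
scene seat 0.76 [207. 167.] [0.5169 0.0122 0.031 ]
knob [12 13 10 11 85] (np.float64(204.0), np.float64(194.5)) [0.5883 0.0093 0.079 ]
top z [[0.0826 0.0797 0.0803]
 [0.0788 0.077  0.082 ]
 [0.0802 0.0797 0.0829]]
seat [  7   7  23  23 228] (np.float64(238.0), np.float64(195.0)) [0.5124 0.0128 0.038 ]
```

View pics/s3.png

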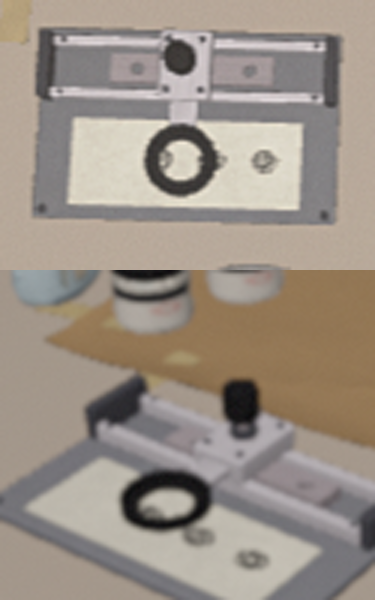

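The knob is now at (204,194.5) in the full image, top height about 0.080, the same as when it was parked home. Travel is about 0.049. I'll compare the depths properly and move down to the loupe.

```bash
python3 -c "
from h import *
d0=np.load('top.npy'); d1=np.mean([imaging.read_camera('top')[1] for _ in range(3)],0); e=imaging.camera_info('top')['eye'][2]
for d,r,c in((d0,204,216),(d1,204,194)): print(np.median(d[r-3:r+4,c-3:c+4]), np.mean(d[r-2:r+3,c-2:c+3]))
"
```

```text
1.2394207 1.238856
1.2393922 1.2393285
```

Emit:
{"op": "carry_out", "data": {
  "steps": [
    [[0.0005,-0.0015,0.05,0,0.6],[0,0,0.04,0,0.6],[0,0,0.013,0,0.6],[0,0,0,0,0.2],[0,0,0,0,-0.2],[0,0,0,0,-0.5],[0,0,0,0,-0.5]]
  ]
}}

```text
clock: 17.32
ee_pos: [0.4292, -0.3056, 0.0238]
eef_rot: [0.001, 1.0, -0.016, 0.001]
ft_force: [-0.5, 0.1, 4.1]
grip_width: 0.483
grip_force: 60.8
```

The depths match the parked reading, so the pin is home. The loupe is held, so I'll carry it above the seat.

```bash
python3 -c "
from h import *
plan([(.429,-.3056,.12,-92),(.5135,.0135,.12,-92),(.5135,.0135,.075,-92)],-.6)"
```

```text
9
[[-0.0001, -0.0, -0.0481, 0.1, -0.6], [-0.0001, -0.0, -0.0481, 0.1, -0.6], [0.0122, -0.0536, -0.0, -0.0, -0.6], [0.0122, -0.0537, -0.0, -0.0, -0.6], [0.0122, -0.0536, -0.0, -0.0, -0.6], [0.0122, -0.0537, -0.0, -0.0, -0.6], [0.0122, -0.0536, -0.0, -0.0, -0.6], [0.0123, -0.0537, -0.0, -0.0, -0.6], [-0.0, 0.0, 0.045, -0.0, -0.6]]
```

Emit:
{"op": "carry_out", "data": {
  "steps": [
    [[0,0,-0.048,0.1,-0.6],[0,0,-0.048,0.1,-0.6],[0.0125,-0.05,0,0,-0.6],[0.0125,-0.0535,0,0,-0.6],[0.0125,-0.0535,0,0,-0.6],[0.012,-0.0535,0,0,-0.6],[0.012,-0.0535,0,0,-0.6],[0.0115,-0.0535,0,0,-0.6],[0,-0.004,0,0,-0.6],[0,0,0.025,0,-0.6],[0,0,0.02,0,-0.6],[0,0,0,0,-0.6]]
  ]
}}

```text
clock: 18.82
ee_pos: [0.5101, 0.0131, 0.0716]
eef_rot: [0.0, 1.0, -0.018, -0.002]
ft_force: [-1.0, -0.2, -0.2]
grip_width: 0.474
grip_force: 61.1
```

```bash
python3 -c "
from h import *
p,s=state();print(p,s['ft_force'],s['grip_width'])
im,d=imaging.read_camera('scene'); cv2.imwrite('pics/s4.png',cv2.resize(im[130:250,90:240],None,fx=5,fy=5,interpolation=cv2.INTER_CUBIC))
"
```

```text
[ 5.10084530e-01  1.31243572e-02  7.16051672e-02 -9.20346308e+01] [-1.00788537 -0.18539341 -0.21887584] 0.4742464510634973
```

View pics/s4.png

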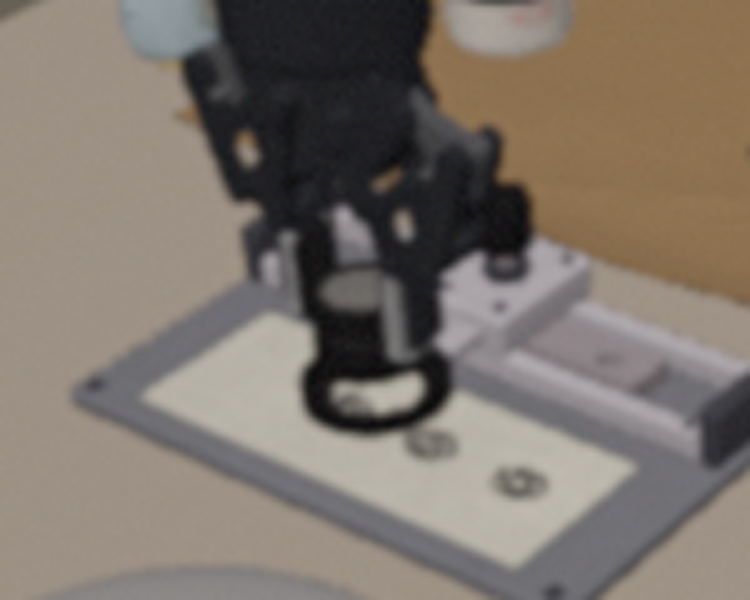

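```bash
python3 -c "
from h import *
g=lambda r,c:(130+r/5-.4,90+c/5-.4)
print('loupe',atz('scene',g(289,351),.080),'ring',atz('scene',g(383,377),.038), 'knob', atz('scene',g(200,505),.079))
im,d=imaging.read_camera('top'); 
im2,_=imaging.read_camera('scene'); look(dict(loupe=.048,seat=.031))
"
```

```text
loupe [0.50687558 0.01440777 0.08      ] ring [0.50922196 0.00950422 0.038     ] knob [0.58896244 0.00682853 0.079     ]
top loupe 0.67 [263. 289.] [ 0.4495 -0.2152  0.048 ]
top loupe 0.48 [312. 325.] [ 0.334  -0.2976  0.048 ]
top seat 0.63 [236. 199.] [0.5173 0.0034 0.031 ]
scene loupe 0.92 [285. 249.] [ 0.4045 -0.2454  0.048 ]
scene loupe 0.9 [356. 263.] [ 0.3015 -0.3336  0.048 ]
scene seat 0.77 [207. 163.] [0.5133 0.0186 0.031 ]
```

The loupe hangs just above the ring (crop ring centre about (375,377)), with its lens partly hidden by the right finger. The TCP is 3 mm short in x of the seat I computed. I'll correct that and lower, watching the force.

Emit:
{"op": "carry_out", "data": {
  "steps": [
    [[0.003,0,0,0,-0.6],[0,0,0.003,0,-0.6],[0,0,0.003,0,-0.6],[0,0,0.002,0,-0.6],[0,0,0.002,0,-0.6],[0,0,0,0,-0.6]]
  ]
}}

```text
clock: 19.92
ee_pos: [0.515, 0.0139, 0.063]
eef_rot: [0.0, 1.0, -0.017, -0.0]
ft_force: [0.3, 0.1, -1.3]
grip_width: 0.48
grip_force: 61.1
```

Emit:
{"op": "carry_out", "data": {
  "steps": [
    [[-0.001,0,0.001,0,-0.6],[0,0,0.001,0,-0.6],[0,0,0.001,0,-0.6],[0,0,0.001,0,-0.6],[0,0,0,0,-0.6]]
  ]
}}

```text
clock: 20.55
ee_pos: [0.5142, 0.0139, 0.0592]
eef_rot: [0.0, 1.0, -0.017, -0.0]
ft_force: [-0.2, -0.1, -1.3]
grip_width: 0.481
grip_force: 61.1
```

Emit:
{"op": "carry_out", "data": {
  "steps": [
    [[0,0,0.001,0,-0.6],[0,0,0.001,0,-0.6],[0,0,0.001,0,-0.6],[0,0,0,0,-0.6]]
  ]
}}

```text
clock: 21.05
ee_pos: [0.5141, 0.0139, 0.0562]
eef_rot: [0.0, 1.0, -0.017, -0.0]
ft_force: [-0.2, 0.0, -0.7]
grip_width: 0.48
grip_force: 61.1
```

Emit:
{"op": "carry_out", "data": {
  "steps": [
    [[0,0,0.001,0,-0.6],[0,0,0.0005,0,-0.6],[0,0,0,0,-0.6]]
  ]
}}

```text
clock: 21.42
ee_pos: [0.5143, 0.0139, 0.0548]
eef_rot: [-0.0, 1.0, -0.017, -0.0]
ft_force: [0.3, -0.7, -0.9]
grip_width: 0.48
grip_force: 61.2
```

Emit:
{"op": "carry_out", "data": {
  "steps": [
    [[0,0,0.0005,0,-0.6],[0,0,0.0005,0,-0.6],[0,0,0,0,-0.6]]
  ]
}}

```text
clock: 21.8
ee_pos: [0.5143, 0.0139, 0.0547]
eef_rot: [0.0, 1.0, -0.017, -0.0]
ft_force: [-2.5, 0.2, 7.1]
grip_width: 0.482
grip_force: 62.0
```

On the floor (7 N). Now I'll release gently and rise clear.

Emit:
{"op": "carry_out", "data": {
  "steps": [
    [[0,0,-0.0005,0,0],[0,0,0,0,0.1],[0,0,0,0,0.3],[0,0,0,0,0.4],[0,0,0,0,0.4],[0,0,-0.01,0,0.4],[0,0,-0.03,0,0.4],[0,0,-0.05,0,0.4],[0,0,-0.05,0,0.4],[0,0.055,0,0,0.4],[0,0.055,0,0,0.4],[0,0.055,0,0,0.4]]
  ]
}}

```text
clock: 23.3
ee_pos: [0.5087, -0.1524, 0.1957]
eef_rot: [0.0, 1.0, -0.017, 0.001]
ft_force: [0.4, 0.0, 0.4]
grip_width: 0.701
grip_force: 0.0
```

Emit:
{"op": "carry_out", "data": {
  "steps": [
    [[0,0.055,0,0,0.4],[0,0.055,0,0,0.4],[0,0,0,0,0.4]]
  ]
}}

```text
clock: 23.68
ee_pos: [0.5045, -0.2646, 0.1952]
eef_rot: [0.001, 1.0, -0.02, 0.001]
ft_force: [0.6, 0.2, -0.6]
grip_width: 0.706
grip_force: 0.0
```

```bash
python3 -c "
from h import *
p,s=state();print(p,s['ft_force'],s['clock'])
im,d=imaging.read_camera('top')
a=cv2.resize(im[185:275,135:260],None,fx=4,fy=4,interpolation=cv2.INTER_CUBIC)
e=imaging.camera_info('top')['eye'][2]
print('knob d',np.median(d[201:208,191:198]),'loupe z',np.round(e-d[235:243:2,190:201:2],3))
im,d=imaging.read_camera('scene');b=cv2.resize(im[120:360,100:360],None,fx=2.2,fy=2.2,interpolation=cv2.INTER_CUBIC);b=b[:,:500]
c=np.zeros((360+0,0,3),np.uint8)
b=cv2.resize(im[140:240,110:235],None,fx=4,fy=4,interpolation=cv2.INTER_CUBIC); o=cv2.resize(im[200:380,220:370],None,fx=1.6,fy=1.6)
C=np.zeros((600,800,3),np.uint8);A=cv2.resize(a,(400,288));C[:288,:400]=A;C[:o.shape[0],400:400+o.shape[1]]=o;B=cv2.resize(b,(375,300));C[300:600,:375]=B
cv2.imwrite('pics/end.png',C)
look(dict(tin=0,jar=0,tweezers=0))
"
```

```text
[  0.50451654  -0.26464595   0.19524781 -92.26306179] [ 0.61513524  0.22701413 -0.55379312] 23.675
knob d 1.2397698 loupe z [[0.05  0.052 0.051 0.052 0.052 0.049]
 [0.049 0.053 0.05  0.055 0.055 0.055]
 [0.053 0.054 0.05  0.057 0.051 0.055]
 [0.052 0.048 0.052 0.051 0.053 0.04 ]]
top tin 0.47 [240. 331.] [ 0.5105 -0.3216  0.    ]
top tin 0.33 [205. 195.] [0.6015 0.0194 0.    ]
top tweezers 0.69 [145. 263.] [ 0.7587 -0.1537  0.    ]
scene tin 0.97 [282. 321.] [ 0.5157 -0.3179  0.    ]
scene tweezers 0.6 [185. 298.] [ 0.7637 -0.1424  0.    ]
```

View pics/end.png

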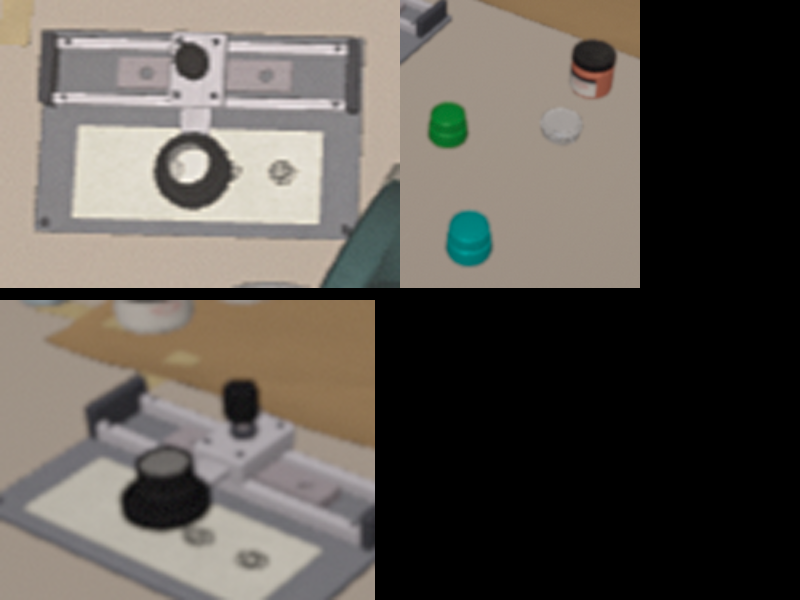

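The loupe stands in the ring, and the tin, jar and look-alikes are in place. One check is left: the height of its top, which should be 0.063 when it is fully down.

```bash
python3 -c "
from h import *
for c in('top','scene'):
    d=np.mean([imaging.read_camera(c)[1] for _ in range(3)],0)
    i=imaging.camera_info(c);R,C=np.mgrid[0:420,0:560]; q=Rot.from_quat(np.array(i['rotation'])[[1,2,3,0]]).as_matrix()
    P=np.stack([(C-i['cx'])/i['fx'],(R-i['cy'])/i['fy'],np.ones(R.shape)],-1)*d[...,None]@q.T+i['eye']
    P=P.reshape(-1,3)
    m=np.hypot(P[:,0]-.513,P[:,1]-.0135)<.014; Q=P[m&(P[:,2]>.02)]
    A=np.c_[Q[:,:2]-[.513,.0135],np.ones(len(Q))]; print(c,len(Q),np.percentile(Q[:,2],[5,50,95]).round(4),np.linalg.lstsq(A,Q[:,2],rcond=None)[0].round(3))
    m=np.hypot(P[:,0]-.59,P[:,1]-.0105)<.008; print('knob',np.percentile(P[m][:,2],[50,90]).round(4))
    m=np.hypot(P[:,0]-.445,P[:,1]+.219)<.012; print('green top',np.percentile(P[m][:,2],[50]).round(4))
"
```

```text
top 115 [0.0587 0.0618 0.4366] [1.204 1.317 0.084]
knob [0.08   0.0813]
green top [0.0305]
scene 89 [0.0608 0.0616 0.0631] [-0.009 -0.01   0.062]
knob [0.0499 0.0799]
green top [0.0307]
```

```bash
python3 -c "
from plant import order; print(order.hand_in())"
```

```text
the job is handed in; nothing more can be done
None
```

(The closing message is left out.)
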